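# Feed a wound coil through the sprung flap of the test box

## Robot

A 6-joint arm with a two-finger parallel gripper is mounted at the origin on a cart in front of the work surface, level with it; the furniture and walls round the work are solid. World frame = base frame: x ahead of the robot, y to its left, z up, the work surface at z = 0. Lengths are in m, angles in rad, forces in N, time in s.
With the tool pointing down it reaches from about 0.35 to 0.875 m from the base axis. Payload 15.5 kg.
Tool frame: the origin (TCP) lies where the fingers leave the gripper's body, on its centre line; the fingertips stand 73 mm ahead of it and the grasp point (between the pads) lies 54 mm ahead of it; z points along the fingers, y is the line along which they close (so a half turn about z gives the same grasp; the last joint's range is limited). The gripper opens to 85 mm and grips with 20 to 120 N. Pads are 22 mm wide; open, the fingers measure 114 mm over their backs; the gripper's body (76 mm by 85 mm) begins 54 mm behind the grasp point. The pads swing forward as they close: fully open they stand 13 mm farther back than shut.
Start: joints at [-1.218, 0.494, 1.345, -0, 1.302, -0.096], TCP at [0.271, -0.563, 0.304] pointing down, gripper open.
Joint ranges: [-2.91, 2.91], [-0.82, 2.16], [0.22, 2.67], [-1.22, 4.37], [0.12, 2.79], [-3.08, 3.08]. Speed limits (rad/s): [1.89, 1.89, 2.57, 3.01, 3.01, 3.01].

## Interface

Orientations are given as a 3x3 rotation matrix whose columns are the frame's x, y, z axes.
In Python, from bench import bot, read_camera, camera_info gives the robot as it stands.
- The arm moves only by the tool move_arm, never from a script. Its argument "steps" is one flat list of numbers, 7 for each row, row after row: the shift along the tool's x, y, z scaled (see below), then the turn, a rotation vector about the tool's x, y, z scaled (see below), then the opening, from 0 (shut) to 1 (fully open). A call has 1 to 10 rows; each row is the pose to reach, as a shift and turn from the pose commanded when the call began, along the tool's axes at that moment; what a row does not reach only later rows make up. The controller multiplies each number of a shift by 0.1 m and each number of a turn by 30 degrees. A row lasts 1/12 s, in which the tool goes at most 41.7 mm and 7.16 degrees, less where a joint would pass 70% of its speed; a pose out of reach is approached as far as the arm can. A call with a number of a shift or a turn outside -1 to 1 is refused whole. A call with a gripper value outside its range is refused whole. The fingers move at their own pace and stop on an object; "squeeze" is the grip in N (left out, the last holds). Time passes only in rows, so rows that repeat a pose let the fingers close. It gives the time, the measured TCP pose, the force, the opening and the grip force at its end, in the units of the state.
- bot.read_state(): the state, without advancing time (a new reading comes with each control period).
- read_camera(name): name is "scene" or "top"; returns the picture (400x640x3 uint8, blue, green, red); there is no depth.
- camera_info(name): a dict with "vertical_fov" (degrees; the focal length in pixels is half the picture's height over the tangent of half this angle, whatever the lens; pixels are square), "cx", "cy" (the principal point, pixels), "rvec" (rotation vector, rad) and "tvec" (3), from world to camera coordinates, as OpenCV has them. Camera axes: x right, y down, z forward; pixel columns grow to the right and rows downward; lengths in m; the calibration is good to about 2 mm. A picture is of the moment at which its call begins. camera_info takes no time and is no camera call.
- bot.close_job(): hands the job in; it is judged then, once.
The state is a dict: "time": time; "joint_positions": joint angles; "qd": joint speeds; "effort": joint torques, N m; "tool_pos": TCP position; "ee_rot": TCP orientation; "contact_force": force on the tool from outside, world axes, zero at the start; "wrist_torque": the same for the moment, N m; "opening": finger opening in m; "grip_force": force on a finger pad.
Only numpy, scipy, OpenCV 4.12 (cv2) and the standard library are available. Lean on these libraries where they do the work, as an engineer would, in place of code of your own. Each camera call takes 0.05 s, during which the arm holds its last target. There are 200 camera calls.

## Task

Lay the copper-wound coil flat in the feeder's trough, between the pusher and the flap, and let go of it. Then move the spring-return slide by its black grip all the way to its end stop, so that it pushes the coil through the self-closing flap into the box, and let go of the grip there so that the slide snaps back home by itself. Leave the round tin and the small pulley beside the coil where they stand.

Things in the scene. Friction and masses are not known exactly. Their poses are not given: they have to be found in the camera images.
- feeder: Coil feeder, a fixed bench fixture on a 110 x 285 mm steel base plate. Origin on the bench top under the middle of the nest; z up. It feeds along its own +y (roughly to the robot's left); its +x points away from the robot. From -y to +y: spring tube, slide under a guard, open nest, flap, test box.
- nest (a point): Middle of the nest, on the trough floor, 55 mm above the bench on the feeder's z axis; axes as the feeder's. The trough is 52 mm wide (x) between two rails 6 mm thick and 8 mm high. The nest is its open piece from feeder y = -36 mm (pusher face at rest) to +36 mm (flap), with nothing above.
- guard (a point): Middle of the front edge of the grey sheet guard over the slide's grip, at its underside: feeder (-19, -110, 160) mm. From here it reaches 71 mm back (+x) to an upright back plate, +-40 mm in y, 8 mm up. Open at the front and both ends. It blocks a vertical tool over the grip; a tool tilted 28 to 45 degrees, hand leaning back to -x, reaches under it.
- box_in (a point): Middle of the test box, 40 mm above the bench at feeder (0, 75, 40) mm. The box spans feeder x +-34, y 36..114 mm, 109 mm high: grey walls, clear roof, closed but for the flap. The trough floor ends inside at y = 39 mm; beyond is a well, its rubber floor 11 mm above the bench, so a coil pushed to the end of the stroke tips off and drops into it.
- slide (a joint): Spring-return pusher slide, m: 0 = home, 0.07 = end stop (towards feeder +y). The spring pushes back with 4 N at home and about 10 N at the stop; it never stays out by itself. At home the pusher face (46 mm wide, up to 19 mm above the trough floor) stands at feeder y = -36 mm, at the stop at y = +34 mm.
- grip (a point): Point on the slide's black upright grip lug, on its middle axis, 8 mm below its top; moves with the slide; at home at feeder (0, -101, 95) mm. The lug is 18 mm in x, 14 mm in y (along the travel) and stands free from 70 to 103 mm above the bench, on the slide's flat body, 34 mm wide. Pinch it across the 14 mm or push it from behind. Axes as the feeder's.
- flap (a joint): Self-closing steel flap of the box at feeder y = 37 mm, hinged along its upper edge 102 mm above the bench, 56 mm wide, 44 mm high, rad: 0 = shut (hanging), grows as it is pushed inward (+y), up to 1.45. A weak spring (below 1 N at the lower edge) shuts it.
- coil: The coil: a black bobbin with two flat flanges and a hole through the middle, wound full of copper wire, 44 mm diameter, 24 mm high, about 50 g, lying flat on the bench to the robot's right. Origin at the centre of its underside, z its axis. Grasp across the flanges.
- tin: Closed round tin with a flat lid, 57 mm diameter, 22 mm high, flat on the bench near the coil. Origin at the centre of its underside. Not to be moved.
- pulley: Small grooved pulley, 30 mm diameter, 10 mm high, flat on the bench near the coil. Origin at the centre of its underside. Not to be moved.
Mind the look-alikes: they are no part of the job. Several things look just like the coil: the one meant starts nearest to the robot's base.

How it is judged:
By the outcome, as a careful person would: the job done as asked, in the order asked, and still so for the second after the job is handed in, with the robot touching nothing.
It also fails if it takes over 48 s, if anything falls off the work surface, if the arm or the gripper's body presses on something with over 40 N, if the wrist force passes 120 N, or if a joint passes its speed limit or range.

## Working session

There is one attempt and no reset: what is moved stays moved. The work goes in short steps, Python scripts to look and compute and a tool call to move; the robot and the scene stay as the last step left them, time stands still between calls to the robot, and variables do not carry over. Pictures are saved under pics/ and viewed, at most 10 in all, crops included, and the job is handed in when it is done.

Besides the shell and the picture viewer there is one more tool, called as name(argument=value, ...) on one line, values as JSON. move_arm: Moves the arm, as the interface text tells. Its arguments: {"type":"object","properties":{"steps":{"type":"array"},"squeeze":{"type":"number"}},"required":["steps"]}

```bash
ls; mkdir -p pics; python3 - <<'E'
from bench import bot, read_camera, camera_info
import cv2
for n in("scene","top"):
    cv2.imwrite(f"pics/{n}0.png",read_camera(n)); print(n,camera_info(n))
s=bot.read_state();print(s["time"],s["tool_pos"],s["ee_rot"],s["opening"])
E
```

```text
pics
scene {'vertical_fov': 47.53654476573686, 'cx': 314.64680538849007, 'cy': 202.5069631143963, 'rvec': array([ 2.01624647, -0.9431003 ,  0.50620418]), 'tvec': array([-0.44555395,  0.26790927,  0.73698836])}
top {'vertical_fov': 48.57514403926426, 'cx': 321.59746660028054, 'cy': 200.9253457965602, 'rvec': array([ 2.15126513, -2.14797056,  0.18021875]), 'tvec': array([-0.1661543 ,  0.50651992,  0.99346595])}
0.1 [ 0.27109788 -0.56288367  0.30334717] [[ 9.00964802e-01  4.33891993e-01 -4.05132674e-04]
 [ 4.33892173e-01 -9.00964197e-01  1.04747846e-03]
 [ 8.94824824e-05 -1.11952512e-03 -9.99999369e-01]] 0.08536036378177017
```

View pics/scene0.png

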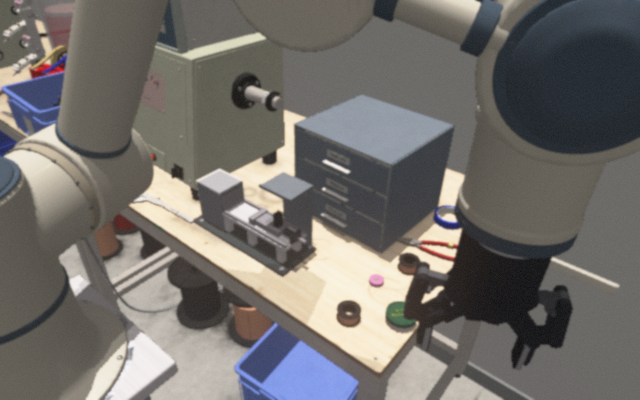

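View pics/top0.png

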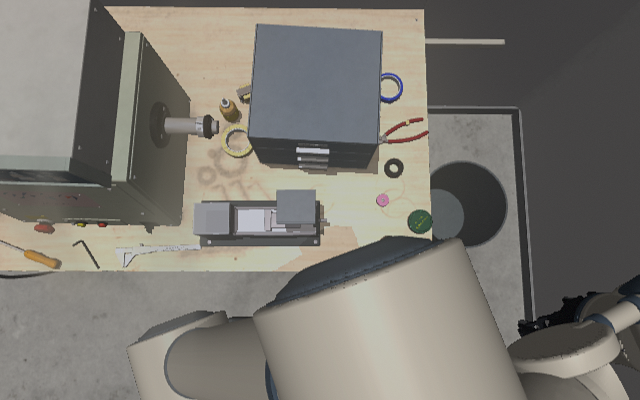

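The scene view shows the feeder at (255,225), the tin (green) at (401,316), and the pulley (pink) at (376,281). Two things could be the coil: (348,312), hidden by the arm in the top view, and (408,263), which is top (394,168). The big spools under the bench are not candidates. I'll make a close crop and measure.

```bash
cat > h.py <<'E'
import numpy as np, cv2
from bench import bot, read_camera, camera_info
def cam(n):
    i=camera_info(n); f=200/np.tan(np.radians(i["vertical_fov"]/2)); R=cv2.Rodrigues(np.array(i["rvec"]))[0]
    return np.array([[f,0,i["cx"]],[0,f,i["cy"]],[0,0,1]]),R,np.array(i["tvec"])
def ray(n,p,z):
    K,R,t=cam(n); p=np.atleast_2d(p).astype(float); d=np.c_[p,np.ones(len(p))]@np.linalg.inv(K).T@R; c=-R.T@t
    return c+d*((z-c[2])/d[:,2])[:,None]
def proj(n,X):
    K,R,t=cam(n); return cv2.projectPoints(np.atleast_2d(X).astype(float),cv2.Rodrigues(R)[0],t,K,None)[0][:,0]
E
python3 - <<'E'
from h import *
s=cv2.imread("pics/scene0.png");t=cv2.imread("pics/top0.png")
for n in("scene","top"):
    K,R,t_=cam(n);print(n,K[0,0],-R.T@t_)
a=cv2.resize(s[240:340,325:458],(800,600),interpolation=cv2.INTER_CUBIC)
b=cv2.resize(s[160:275,190:323],None,fx=4,fy=4,interpolation=cv2.INTER_CUBIC)
c=cv2.resize(t[180:255,185:335],None,fx=5.33,fy=5.33,interpolation=cv2.INTER_CUBIC)
cv2.imwrite("pics/a.png",a)
cv2.imwrite("pics/b.png",cv2.resize(s[165:275,190:325],(736,600),interpolation=cv2.INTER_CUBIC));cv2.imwrite("pics/c.png",c)
print("scene z0:",ray("scene",[(348,312),(408,263),(401,316),(376,281)],0.012))
print("top:",ray("top",[(394,168),(420,221),(383,200)],0.012))
E
```

```text
scene 454.1416378590008 [-0.06892423 -0.62538074  0.64621507]
top 443.20719839496724 [ 0.35055492 -0.14945511  1.06109316]
scene z0: [[ 0.40811309 -0.31928473  0.012     ]
 [ 0.59373958 -0.33650222  0.012     ]
 [ 0.46211752 -0.39796836  0.012     ]
 [ 0.50747167 -0.3147138   0.012     ]]
top: [[ 0.59240659 -0.34165189  0.012     ]
 [ 0.46320149 -0.40071571  0.012     ]
 [ 0.51367941 -0.31324968  0.012     ]]
```

View pics/a.png

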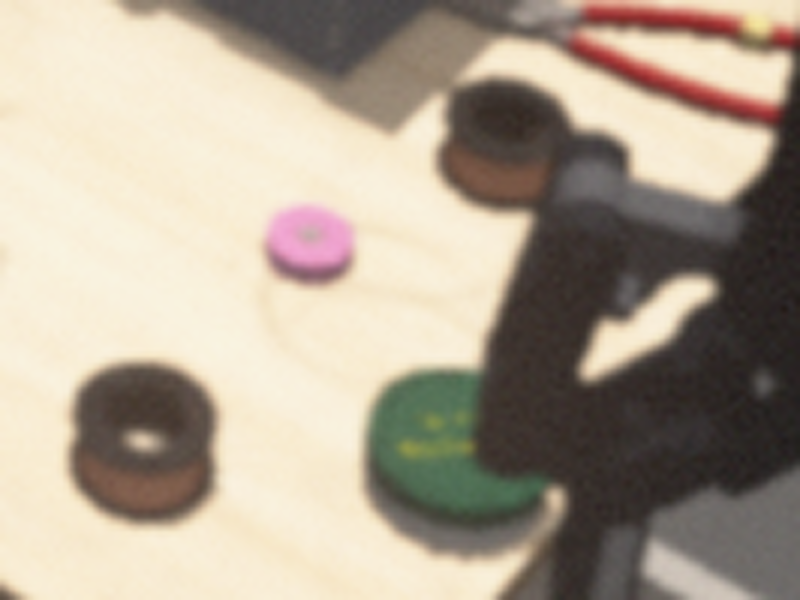

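View pics/b.png

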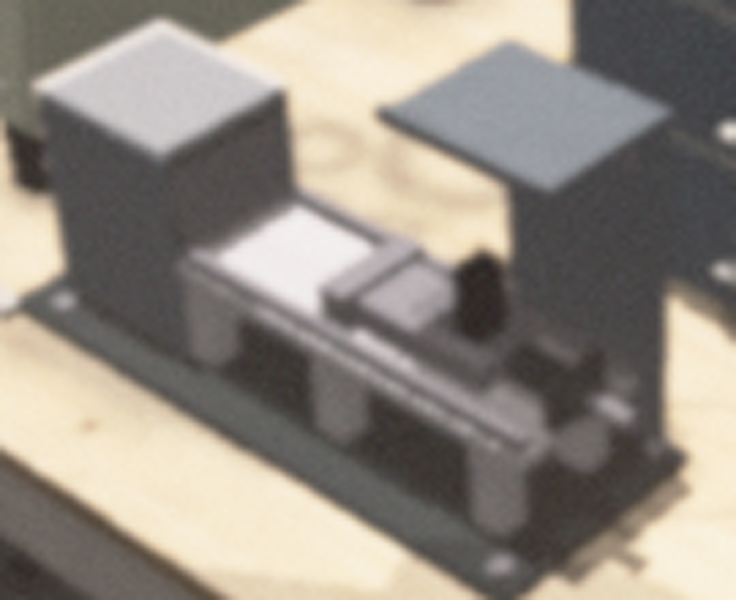

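View pics/c.png

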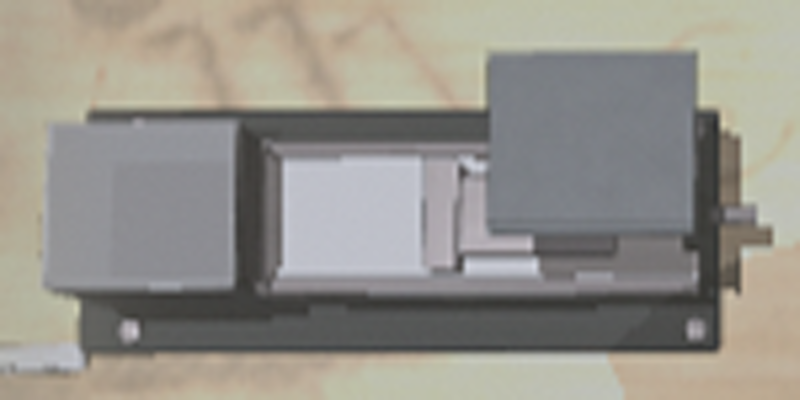

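The crop confirms the choice: the near coil (scene (349,310)) is a copper-wound black bobbin and sits nearest the base. The far one at (409,263) is the look-alike. Next I'll get the feeder pose by casting rays to the box-roof and guard corners in both views.

```bash
python3 - <<'E'
from h import *
from scipy.optimize import least_squares
c=lambda p:np.array(p)/5.333+[184.6,179.6]
b=lambda p:np.array(p)/5.453+[189.6,164.6]
roof=[(-34,36),(34,36),(34,114),(-34,114)]; g=[(-19,-70),(52,-70),(52,-150),(-19,-150)]
obs=[("top",c([(236,290),(238,122),(48,122),(45,288)]),roof,.109),("top",c([(489,230),(487,52),(697,52),(695,230)]),g,.168),
("scene",b([(162,158),(285,92),(160,18),(35,88)]),roof,.109),("scene",b([(550,192),(668,110),(510,40),(380,112)]),[g[3],g[2],g[1],g[0]],.168)]
def fit(O):
    P=np.vstack([ray(n,p,z)[:,:2] for n,p,_,z in O]);F=np.vstack([q for _,_,q,_ in O])/1e3
    def r(v):
        C,S=np.cos(v[2]),np.sin(v[2]);return (F@np.array([[C,S],[-S,C]])+v[:2]-P).ravel()
    s=least_squares(r,[.42,0,0]);return s.x,(r(s.x)*1e3).round(1).reshape(-1,2).tolist()
print("all",*fit(obs));print("top",fit(obs[:2])[0]);print("scene",fit(obs[2:])[0]);print("r",fit(obs[::2])[0])
v=fit(obs)[0]
C,S=np.cos(v[2]),np.sin(v[2])
W=lambda x,y,z:np.array([v[0]+C*x-S*y,v[1]+S*x+C*y,z])
print("trough corners top crop",[((proj("top",W(x,y,.055))[0]-[184.6,179.6])*5.333).round() for x,y in((-26,36),(26,36),(26,-36),(-26,-36))])
print("grip in scene crop",((proj("scene",W(0,-.101,.103))[0]-[189.6,164.6])*5.453).round())
s=cv2.imread("pics/scene0.png");h=cv2.cvtColor(s,cv2.COLOR_BGR2HSV)
m=(h[:,:,2]<150).astype(np.uint8);m[:,:330]=0;m[:,365:]=0;m[:296]=0;m[332:]=0
n,l,st,ce=cv2.connectedComponentsWithStats(m);i=1+st[1:,4].argmax();print(st[i])
x0,y0,w,hh,_=st[i]
a=np.linspace(0,2*np.pi,60);ring=np.array([[.022*np.cos(t),.022*np.sin(t),z] for z in(0,.024) for t in a])
bb=lambda X:(lambda q:np.r_[q.min(0),q.max(0)])(proj("scene",ring+[X[0],X[1],0]))
o=np.r_[x0-.5,y0-.5,x0+w-.5,y0+hh-.5]
q=least_squares(lambda X:bb(X)-o,[.41,-.32]);print("coil",q.x,q.fun)
print("topcentre",ray("scene",np.array([146,417])/6.0+[324.6,239.6],.024))
E
```

```text
all [ 0.45792321 -0.00131717  0.00374713] [[-0.2, 0.2], [-0.5, -0.9], [-0.5, 0.3], [-1.2, 1.8], [-3.2, 0.5], [-0.7, -1.1], [-0.6, -0.6], [-3.0, -1.5], [0.4, -0.7], [4.5, 0.4], [-1.8, -4.9], [-0.3, -0.8], [-1.5, 1.9], [3.8, -0.4], [4.6, 3.8], [0.2, 2.2]]
top [ 0.45905372 -0.00119367  0.0099934 ]
scene [ 0.45679124 -0.00144219 -0.00239692]
r [ 0.45746424 -0.00074094 -0.00185608]
trough corners top crop [array([ 25117., -17317.]), array([-18908., -13767.]), array([ 16055., -10902.]), array([-35462., -25792.])]
grip in scene crop [483. 266.]
[337 301  24  26 504]
coil [ 0.40616934 -0.3215429 ] [-0.52754652 -0.94505241  0.51900063  0.83249479]
topcentre [[ 0.40564178 -0.32236849  0.024     ]]
```

```bash
cat >> h.py <<'E'
from scipy.spatial.transform import Rotation as Ro
def delta(p,R=None):
    s=bot.read_state(); T=np.array(s["ee_rot"]); d=T.T@(np.array(p)-s["tool_pos"])*10
    w=np.zeros(3) if R is None else np.degrees(Ro.from_matrix(T.T@np.array(R)).as_rotvec())/30
    print("shift",d.round(3),"turn",w.round(3),"t",s["time"],"pos",np.round(s["tool_pos"],4),"F",np.round(s["contact_force"],1),"op",round(s["opening"],4),"grip",s["grip_force"],"q",np.round(s["joint_positions"],2))
yaw=.004;F0=np.array([.458,-.0013])
C,S=np.cos(yaw),np.sin(yaw)
W=lambda x,y,z:np.array([F0[0]+C*x-S*y,F0[1]+S*x+C*y,z])
Rdown=np.array([[-S,C,0],[C,S,0],[0,0,-1.]])
E
python3 -c "
from h import *
print(np.linalg.det(Rdown));print(((proj('top',np.array([W(x,y,.055) for x,y in((-.026,.036),(.026,.036),(.026,-.036),(-.026,-.036))]))-[184.6,179.6])*5.333).round().tolist())
delta([.406,-.322,.2],Rdown)"
```

```text
1.0000000000000002
[[260.0, 281.0], [264.0, 160.0], [432.0, 160.0], [430.0, 281.0]]
shift [ 2.261 -1.584  1.035] turn [-2.00e-03 -1.00e-03 -2.15e+00] t 0.1 pos [ 0.2711 -0.5629  0.3033] F [-0.3 -0.5  0.2] op 0.0854 grip 0.0 q [-1.22  0.49  1.35 -0.    1.3  -0.1 ]
```

move_arm(steps=[1.0, -0.7, 0.3, 0, 0, -1, 1, 1.0, -0.7, 0.3, 0, 0, -1, 1, 1.0, -0.7, 0.3, 0, 0, -1, 1, 1.0, -0.7, 0.3, 0, 0, -1, 1, 1.0, -0.7, 0.3, 0, 0, -1, 1])

```text
time: 0.52
tool_pos: [0.3317, -0.4546, 0.2733]
ee_rot: [[0.556, 0.831, -0.001], [0.831, -0.556, 0.002], [0.001, -0.002, -1.0]]
contact_force: [0.5, -0.4, 0.6]
opening: 0.0852
grip_force: 0.0
```

```bash
python3 -c "
from h import *
delta([.406,-.322,.2],Rdown)"
```

```text
shift [ 1.515 -0.117  0.735] turn [-0.003 -0.003 -1.133] t 0.5167 pos [ 0.3317 -0.4546  0.2733] F [ 0.5 -0.4  0.6] op 0.0852 grip 0.0 q [-1.05  0.44  1.54  0.    1.16 -0.46]
```

move_arm(steps=[0.8, -0.05, 0.5, 0, 0, -1, 1, 0.8, -0.05, 0.5, 0, 0, -1, 1, 0.8, -0.05, 0.5, 0, 0, -1, 1, 0.8, -0.05, 0.5, 0, 0, -1, 1, 0.8, -0.05, 0.5, 0, 0, -1, 1])

```text
time: 0.93
tool_pos: [0.3719, -0.3879, 0.2235]
ee_rot: [[0.071, 0.998, -0.0], [0.998, -0.071, 0.0], [0.0, -0.0, -1.0]]
contact_force: [0.3, -0.5, -0.0]
opening: 0.0855
grip_force: 0.0
```

```bash
python3 - <<'E'
from h import *
delta([.406,-.322,.2],Rdown)
cv2.imwrite("pics/top1.png",read_camera("top"))
t=cv2.imread("pics/top1.png");cv2.imwrite("pics/d.png",cv2.resize(t[170:290,300:460],(800,600),interpolation=cv2.INTER_CUBIC))
E
```

```text
shift [0.681 0.293 0.235] turn [-0.001 -0.001 -0.143] t 0.9333 pos [ 0.3719 -0.3879  0.2235] F [ 0.3 -0.5 -0. ] op 0.0855 grip 0.0 q [-0.92  0.47  1.66 -0.    1.02 -0.85]
```

View pics/d.png

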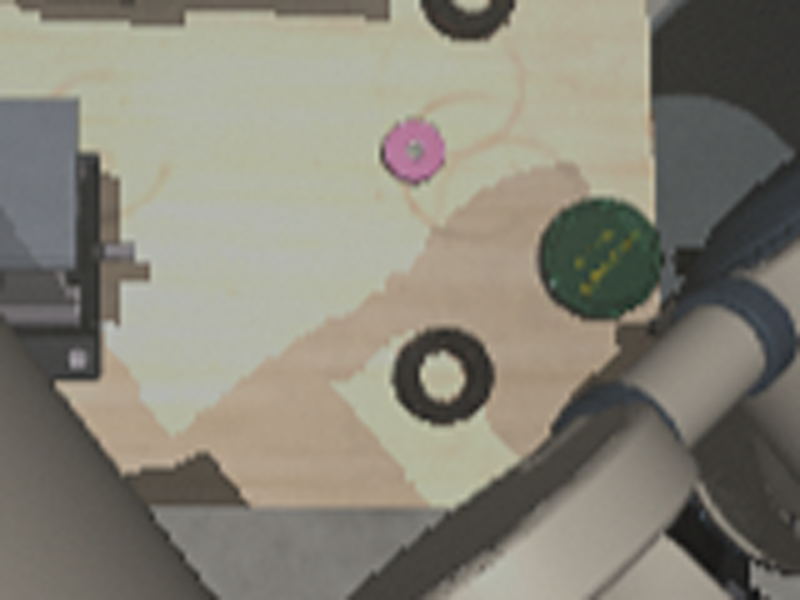

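The top view now shows the coil at crop (444,375), full (388.3,244.7), with the tin and pulley well clear of the finger line.

```bash
python3 -c "
from h import *
print(ray('top',(388.3,244.7),.024),ray('top',(388.3,244.7),.012))
delta([.407,-.322,.2],Rdown);delta([.407,-.322,.082],Rdown)"
```

```text
[[ 0.40609655 -0.32161116  0.024     ]] [[ 0.40673921 -0.32360314  0.012     ]]
shift [0.69  0.3   0.239] turn [ 0.     0.001 -0.152] t 0.9833 pos [ 0.3719 -0.3885  0.2239] F [ 0.4 -0.4  0.8] op 0.0858 grip 0.0 q [-0.92  0.47  1.66 -0.    1.02 -0.84]
shift [0.69  0.3   1.419] turn [ 0.     0.001 -0.152] t 0.9833 pos [ 0.3719 -0.3885  0.2239] F [ 0.4 -0.4  0.8] op 0.0858 grip 0.0 q [-0.92  0.47  1.66 -0.    1.02 -0.84]
```

move_arm(steps=[0.69, 0.3, 0.6, 0, 0, -0.15, 1, 0.69, 0.3, 0.6, 0, 0, -0.15, 1, 0.69, 0.3, 0.6, 0, 0, -0.15, 1, 0.69, 0.3, 0.6, 0, 0, -0.15, 1, 0.69, 0.3, 0.6, 0, 0, -0.15, 1])

```text
time: 1.4
tool_pos: [0.4071, -0.322, 0.1641]
ee_rot: [[-0.0, 1.0, 0.0], [1.0, 0.0, -0.0], [-0.0, 0.0, -1.0]]
contact_force: [-0.1, -0.5, -0.0]
opening: 0.0854
grip_force: 0.0
```

```bash
python3 -c "
from h import *
delta([.4065,-.322,.082],Rdown)"
```

```text
shift [ 0.    -0.006  0.821] turn [ 0.     0.001 -0.007] t 1.4 pos [ 0.4071 -0.322   0.1641] F [-0.1 -0.5 -0. ] op 0.0854 grip 0.0 q [-0.78  0.54  1.76 -0.    0.85 -0.78]
```

move_arm(steps=[0, -0.006, 0.4, 0, 0, -0.007, 1, 0, -0.006, 0.7, 0, 0, -0.007, 1, 0, -0.006, 0.82, 0, 0, -0.007, 1, 0, -0.006, 0.82, 0, 0, -0.007, 1, 0, -0.006, 0.82, 0, 0, -0.007, 0.4, 0, -0.006, 0.82, 0, 0, -0.007, 0.4, 0, -0.006, 0.82, 0, 0, -0.007, 0.4, 0, -0.006, 0.82, 0, 0, -0.007, 0.4, 0, -0.006, 0.82, 0, 0, -0.007, 0.4, 0, -0.006, 0.82, 0, 0, -0.007, 0.4], squeeze=40)

```text
time: 2.23
tool_pos: [0.4067, -0.322, 0.0835]
ee_rot: [[-0.007, 1.0, 0.002], [1.0, 0.007, -0.002], [-0.002, 0.002, -1.0]]
contact_force: [-4.3, -1.6, 15.0]
opening: 0.0426
grip_force: 38.4
```

```bash
python3 - <<'E'
from h import *
s=read_camera("scene");cv2.imwrite("pics/s2.png",cv2.resize(s[230:350,285:445],(800,600),interpolation=cv2.INTER_CUBIC))
delta([.4065,-.322,.082],Rdown)
E
```

```text
shift [-0.    -0.002  0.015] turn [0.003 0.004 0.006] t 2.2833 pos [ 0.4067 -0.322   0.0835] F [-3.9 -1.3 15. ] op 0.0428 grip 38.369155526161194 q [-0.78  0.68  1.81 -0.    0.65 -0.79]
```

View pics/s2.png

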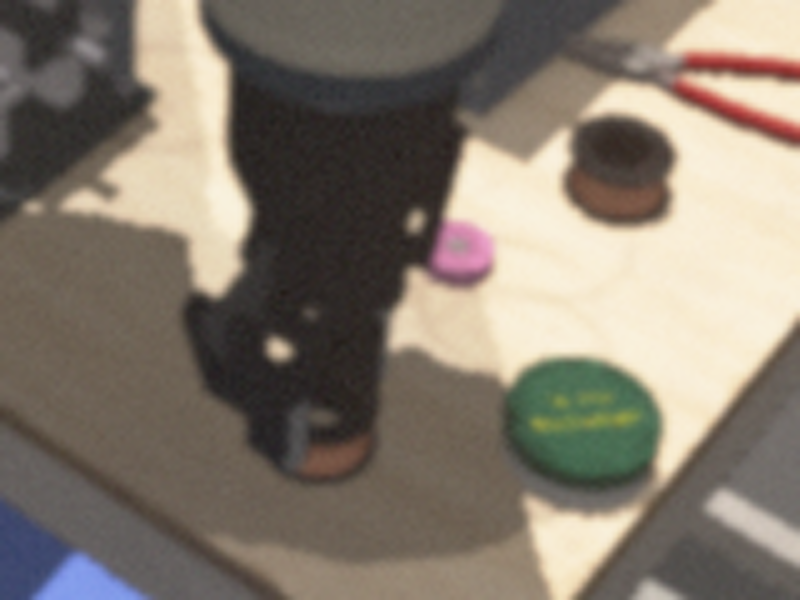

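```bash
python3 -c "
from h import *
for x in (.372,.378,.384):
  for y in (-.333,-.322,-.311):
    print(x,y,[((proj('scene',[x,y,z])[0]-[284.6,229.6])*5).round().tolist() for z in (0,.01)])"
```

```text
0.372 -0.333 [[286.0, 515.0], [288.0, 496.0]]
0.372 -0.322 [[261.0, 499.0], [263.0, 480.0]]
0.372 -0.311 [[237.0, 483.0], [238.0, 464.0]]
0.378 -0.333 [[296.0, 504.0], [298.0, 486.0]]
0.378 -0.322 [[272.0, 488.0], [273.0, 470.0]]
0.378 -0.311 [[247.0, 473.0], [248.0, 454.0]]
0.384 -0.333 [[306.0, 494.0], [308.0, 475.0]]
0.384 -0.322 [[282.0, 478.0], [283.0, 459.0]]
0.384 -0.311 [[257.0, 463.0], [258.0, 444.0]]
```

move_arm(steps=[0, 0, -0.3, 0, 0, 0, 0.4, 0, 0, -0.6, 0, 0, 0, 0.4, 0, 0, -0.9, 0, 0, 0, 0.4, 0, 0, -0.9, 0, 0, 0, 0.4, 0, 0, -0.9, 0, 0, 0, 0.4])

```text
time: 2.7
tool_pos: [0.407, -0.3219, 0.1741]
ee_rot: [[-0.007, 1.0, 0.003], [1.0, 0.007, -0.003], [-0.003, 0.003, -1.0]]
contact_force: [-0.6, -0.7, -1.8]
opening: 0.0423
grip_force: 41.6
```

```bash
python3 - <<'E'
from h import *
s=read_camera("scene");cv2.imwrite("pics/s3.png",cv2.resize(s[190:340,285:445],(640,600),interpolation=cv2.INTER_CUBIC))
delta(np.r_[W(.001,-.001,.2)[:2],.17],Rdown)
E
```

```text
shift [3.187 0.548 0.024] turn [0.003 0.003 0.006] t 2.75 pos [ 0.4065 -0.3214  0.1729] F [ 0.1  0.8 -1.3] op 0.0424 grip 41.61007761955261 q [-0.78  0.52  1.75 -0.    0.87 -0.79]
```

View pics/s3.png

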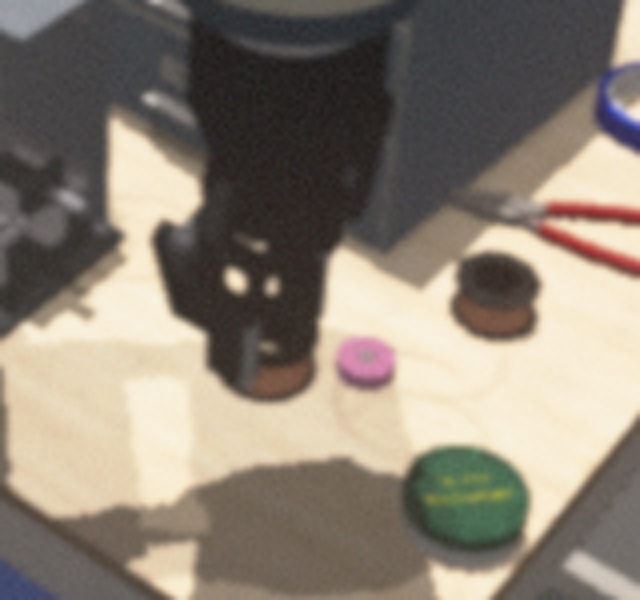

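move_arm(steps=[0, 0, -0.4, 0, 0, 0, 0.4, 0.2, 0.1, -0.75, 0, 0, 0, 0.4, 0.5, 0.2, -1, 0, 0, 0, 0.4, 0.8, 0.3, -1, 0, 0, 0, 0.4, 1, 0.4, -1, 0, 0, 0, 0.4, 1, 0.4, -1, 0, 0, 0, 0.4])

```text
time: 3.25
tool_pos: [0.4462, -0.2175, 0.2715]
ee_rot: [[-0.01, 1.0, -0.001], [1.0, 0.01, 0.001], [0.001, -0.001, -1.0]]
contact_force: [0.0, -0.1, -1.4]
opening: 0.0427
grip_force: 41.6
```

move_arm(steps=[0.3, 0, -0.1, 0, 0, 0, 0.4, 0.7, 0.1, -0.1, 0, 0, 0, 0.4, 1, 0.1, -0.1, 0, 0, 0, 0.4, 1, 0.1, -0.1, 0, 0, 0, 0.4])

```text
time: 3.58
tool_pos: [0.4539, -0.1167, 0.2809]
ee_rot: [[-0.01, 1.0, -0.003], [1.0, 0.01, 0.002], [0.002, -0.003, -1.0]]
contact_force: [-0.1, -1.8, -0.7]
opening: 0.0427
grip_force: 41.6
```

move_arm(steps=[0.3, 0, 0, 0, 0, 0, 0.4, 0.7, 0, 0, 0, 0, 0, 0.4, 1, 0.05, 0, 0, 0, 0, 0.4, 1, 0.05, 0, 0, 0, 0, 0.4, 1, 0.05, 0, 0, 0, 0, 0.4])

```text
time: 4.0
tool_pos: [0.4589, -0.0199, 0.2811]
ee_rot: [[-0.01, 1.0, -0.002], [1.0, 0.01, 0.0], [0.0, -0.002, -1.0]]
contact_force: [-0.1, -0.7, -1.4]
opening: 0.0425
grip_force: 41.6
```

```bash
python3 - <<'E'
from h import *
delta(np.r_[W(.001,0,.2)[:2],.17],Rdown)
t=read_camera("top");cv2.imwrite("pics/t4f.png",t);cv2.imwrite("pics/t4.png",cv2.resize(t[170:290,180:340],(800,600),interpolation=cv2.INTER_CUBIC))
E
```

```text
shift [0.186 0.005 1.111] turn [-0.003 -0.     0.012] t 4.0 pos [ 0.4589 -0.0199  0.2811] F [-0.1 -0.7 -1.4] op 0.0425 grip 41.61981403827667 q [-0.17  0.29  1.77 -0.    1.08 -0.18]
```

View pics/t4.png

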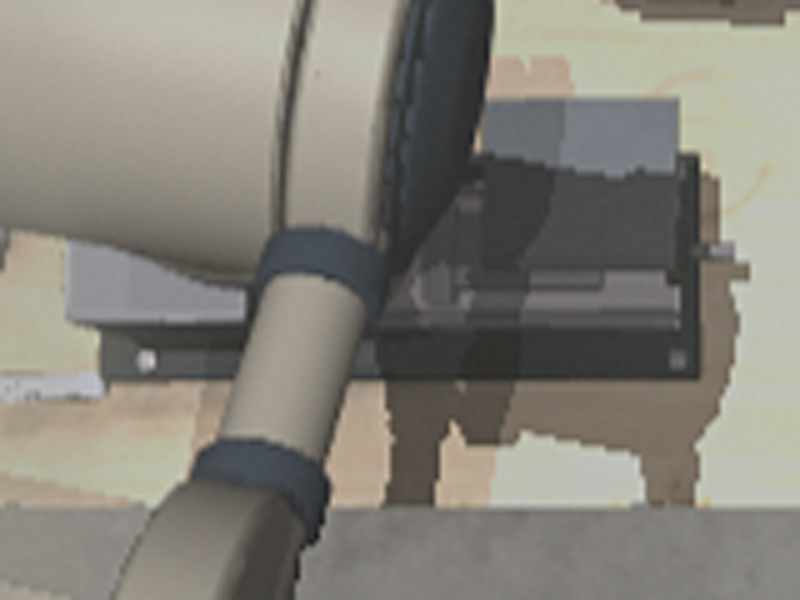

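The arm hides the nest in the top view, so I'll refine the trough's x from row profiles in the first top image instead.

```bash
python3 - <<'E'
from h import *
t=cv2.cvtColor(cv2.imread("pics/top0.png"),cv2.COLOR_BGR2GRAY)
for a,b in((243,250),(251,260)):
    print(a,[(r,int(t[r,a:b].mean())) for r in range(198,248)])
for n,x,y,z in(("rail+ out",.032,0,.063),("rail+ in",.026,0,.063),("floor+",.026,0,.055),("floor-",-.026,0,.055),("rail- in",-.026,0,.063),("rail- out",-.032,0,.063),("base+",.055,0,.008),("base-",-.055,0,.008)):
    print(n,proj("top",W(x,y,z))[0].round(2))
E
```

```text
243 [(198, 172), (199, 177), (200, 129), (201, 78), (202, 87), (203, 87), (204, 87), (205, 84), (206, 97), (207, 136), (208, 129), (209, 141), (210, 182), (211, 193), (212, 192), (213, 192), (214, 192), (215, 192), (216, 192), (217, 192), (218, 192), (219, 192), (220, 192), (221, 191), (222, 192), (223, 192), (224, 192), (225, 192), (226, 192), (227, 192), (228, 192), (229, 192), (230, 194), (231, 173), (232, 142), (233, 146), (234, 122), (235, 73), (236, 61), (237, 78), (238, 87), (239, 86), (240, 87), (241, 87), (242, 87), (243, 86), (244, 87), (245, 73), (246, 136), (247, 168)]
251 [(198, 188), (199, 191), (200, 138), (201, 77), (202, 87), (203, 86), (204, 86), (205, 83), (206, 98), (207, 136), (208, 126), (209, 165), (210, 195), (211, 192), (212, 192), (213, 192), (214, 192), (215, 192), (216, 192), (217, 192), (218, 192), (219, 192), (220, 192), (221, 191), (222, 192), (223, 192), (224, 192), (225, 192), (226, 192), (227, 192), (228, 192), (229, 192), (230, 194), (231, 173), (232, 141), (233, 145), (234, 133), (235, 88), (236, 61), (237, 61), (238, 77), (239, 86), (240, 86), (241, 86), (242, 86), (243, 85), (244, 87), (245, 71), (246, 139), (247, 178)]
rail+ out [249.37 206.49]
rail+ in [249.31 209.12]
floor+ [249.82 209.58]
floor- [249.35 232.33]
rail- in [248.83 232.04]
rail- out [248.77 234.71]
base+ [252.91 200.18]
base- [251.98 246.22]
```

move_arm(steps=[0.186, 0, 0.3, 0, 0, 0, 0.4, 0.186, 0, 0.6, 0, 0, 0, 0.4, 0.186, 0, 0.9, 0, 0, 0, 0.4, 0.186, 0, 1, 0, 0, 0, 0.4, 0.186, 0, 1, 0, 0, 0, 0.4, 0.186, 0, 1, 0, 0, 0, 0.4])

```text
time: 4.55
tool_pos: [0.4588, -0.0032, 0.1815]
ee_rot: [[-0.006, 1.0, -0.002], [1.0, 0.006, 0.0], [0.0, -0.002, -1.0]]
contact_force: [1.0, 0.2, 0.2]
opening: 0.0427
grip_force: 41.6
```

```bash
python3 - <<'E'
from h import *
delta([.4588,-.0013,.140])
E
```

```text
shift [0.019 0.001 0.415] turn [0. 0. 0.] t 4.55 pos [ 0.4588 -0.0032  0.1815] F [1.  0.2 0.2] op 0.0427 grip 41.63693726062775 q [-0.14  0.45  1.88 -0.    0.81 -0.14]
```

move_arm(steps=[0.02, 0, 0.2, 0, 0, 0, 0.4, 0.02, 0, 0.33, 0, 0, 0, 0.4, 0.02, 0, 0.36, 0, 0, 0, 0.4, 0.02, 0, 0.38, 0, 0, 0, 0.4, 0.02, 0, 0.4, 0, 0, 0, 0.4, 0.02, 0, 0.41, 0, 0, 0, 0.4, 0.02, 0, 0.41, 0, 0, 0, 0.4])

```text
time: 5.13
tool_pos: [0.4592, -0.0003, 0.1414]
ee_rot: [[-0.007, 1.0, 0.001], [1.0, 0.007, -0.0], [-0.0, 0.001, -1.0]]
contact_force: [0.4, 0.8, -0.3]
opening: 0.0428
grip_force: 41.6
```

The coil's underside is at 58 mm, below the rail tops at 63 mm, with no contact force, so it is between the rails. I'll lower the last bit.

move_arm(steps=[0, 0, 0.01, 0, 0, 0, 0.4, 0, 0, 0.02, 0, 0, 0, 0.4, 0, 0, 0.03, 0, 0, 0, 0.4, 0, 0, 0.03, 0, 0, 0, 0.4])

```text
time: 5.47
tool_pos: [0.4591, -0.0002, 0.1385]
ee_rot: [[-0.008, 1.0, 0.001], [1.0, 0.008, -0.0], [-0.0, 0.001, -1.0]]
contact_force: [-4.6, 0.7, 17.6]
opening: 0.0427
grip_force: 43.6
```

move_arm(steps=[0, 0, -0.005, 0, 0, 0, 0.6, 0, 0, -0.005, 0, 0, 0, 0.7, 0, 0, -0.005, 0, 0, 0, 0.8, 0, 0, -0.01, 0, 0, 0, 0.9, 0, 0, -0.01, 0, 0, 0, 1, 0, 0, -0.01, 0, 0, 0, 1])

```text
time: 5.97
tool_pos: [0.4589, -0.0001, 0.1388]
ee_rot: [[-0.007, 1.0, -0.0], [1.0, 0.007, 0.0], [0.0, -0.0, -1.0]]
contact_force: [-1.3, -0.3, 0.4]
opening: 0.0854
grip_force: 0.0
```

move_arm(steps=[0, 0, -0.2, 0, 0, 0, 1, 0, 0, -0.5, 0, 0, 0, 1, 0, 0, -0.8, 0, 0, 0, 1, 0, 0, -1, 0, 0, 0, 1, 0, 0, -1, 0, 0, 0, 1])

```text
time: 6.38
tool_pos: [0.4603, -0.0003, 0.2424]
ee_rot: [[-0.008, 1.0, 0.006], [1.0, 0.008, -0.001], [-0.001, 0.006, -1.0]]
contact_force: [0.8, 0.2, 0.4]
opening: 0.0851
grip_force: 0.0
```

```bash
python3 - <<'E'
from h import *
# tilted push pose: tool y=-feeder y, 44 deg
a=np.radians(44);Rf=np.array([[C,-S,0],[S,C,0],[0,0,1]])
Rt=Rf@np.array([[np.cos(a),0,np.sin(a)],[0,-1,0],[np.sin(a),0,-np.cos(a)]])
print(np.linalg.det(Rt))
delta([.30,-.20,.26],Rt)
s=read_camera("scene");cv2.imwrite("pics/s5.png",s)
h=cv2.cvtColor(s,cv2.COLOR_BGR2HSV)
F=np.array([[W(x,y,z) for x,y,z in((0,0,.079),(0,0,.055))]])[0];print(proj("scene",F))
copper=((h[:,:,0]<15)&(h[:,:,1]>70)&(h[:,:,2]>50)).astype(np.uint8);copper[:,:200]=0;copper[:,320:]=0;copper[:190]=0;copper[260:]=0
n,l,st,ce=cv2.connectedComponentsWithStats(copper);print([(st[i].tolist(),ce[i].round(1).tolist()) for i in range(1,n) if st[i,4]>8])
E
```

```text
1.0000000000000002
shift [-1.985 -1.617 -0.183] turn [-1.14   1.138  2.847] t 6.3833 pos [ 4.603e-01 -3.000e-04  2.424e-01] F [0.8 0.2 0.4] op 0.0851 grip 0.0 q [-0.13  0.35  1.82  0.    0.97 -0.14]
[[244.32683154 204.43588528]
 [245.17493304 213.38078035]]
[([236, 207, 18, 11, 127], [244.4, 212.3])]
```

move_arm(steps=[-0.7, -0.5, -0.2, 0, 0, 1, 1, -0.7, -0.5, -0.2, 0, 0, 1, 0.5, -0.7, -0.5, -0.2, 0, 0, 1, 0, -0.7, -0.5, -0.2, 0, 0, 1, 0, -0.7, -0.5, -0.2, 0, 0, 1, 0])

```text
time: 6.85
tool_pos: [0.4088, -0.0711, 0.2584]
ee_rot: [[0.501, 0.866, -0.001], [0.866, -0.501, 0.0], [-0.0, -0.001, -1.0]]
contact_force: [0.0, 0.0, 0.5]
opening: 0.0388
grip_force: 0.0
```

move_arm(steps=[-1, -0.1, 0, 0, 0, 1, 0, -1, -0.1, 0, 0, 0, 1, 0, -1, -0.1, 0, 0, 0, 1, 0, -1, -0.1, 0, 0, 0, 1, 0, -1, -0.1, 0, 0, 0, 1, 0])

```text
time: 7.27
tool_pos: [0.3509, -0.153, 0.2583]
ee_rot: [[0.865, 0.502, -0.001], [0.502, -0.865, 0.001], [-0.0, -0.001, -1.0]]
contact_force: [0.4, -0.2, -0.1]
opening: -0.0001
grip_force: 0.0
```

move_arm(steps=[0, 0, 0, 0, 0, 1, 0, 0, 0, 0, 0, 0, 1, 0, 0, 0, 0, 0, 0, 1, 0, 0, 0, 0, 0, 0, 1, 0, 0, 0, 0, 0, 0, 1, 0])

```text
time: 7.68
tool_pos: [0.3517, -0.1519, 0.2584]
ee_rot: [[1.0, 0.007, -0.001], [0.007, -1.0, 0.001], [-0.001, -0.001, -1.0]]
contact_force: [-0.8, 0.2, 0.4]
opening: -0.0001
grip_force: 0.0
```

```bash
cat >> h.py <<'E'
F0=np.array([.4588,-.0013])
a=np.radians(44);Rf=np.array([[C,-S,0],[S,C,0],[0,0,1]])
Rt=Rf@np.array([[np.cos(a),0,np.sin(a)],[0,-1,0],[np.sin(a),0,-np.cos(a)]])
tcp=lambda x,y,z:W(x,y,z)-.073*Rt[:,2]  # TCP for a fingertip-centre point, feeder coords
E
python3 - <<'E'
from h import *
print(tcp(-.002,-.133,.086)); p=tcp(-.002,-.133,.086)-.1*Rt[:,2]; print(p)
delta(p,Rt)
s=read_camera("scene");t=read_camera("top");cv2.imwrite("pics/s6.png",s);cv2.imwrite("pics/t6.png",t)
E
```

```text
[ 0.40662236 -0.13450978  0.13851181]
[ 0.33715708 -0.13478764  0.21044579]
shift [-0.144 -0.172  0.48 ] turn [-0.003  1.468  0.006] t 7.6833 pos [ 0.3517 -0.1519  0.2584] F [-0.8  0.2  0.4] op -0.0001 grip 0.0 q [-0.56  0.22  1.96  0.    0.96  1.  ]
```

move_arm(steps=[-0.14, -0.1, 0.3, 0, 1, 0, 0, -0.14, -0.1, 0.3, 0, 1, 0, 0, -0.14, -0.1, 0.3, 0, 1, 0, 0, -0.14, -0.1, 0.3, 0, 1, 0, 0, -0.14, -0.1, 0.3, 0, 1, 0, 0])

```text
time: 8.2
tool_pos: [0.3386, -0.1386, 0.2282]
ee_rot: [[0.914, 0.027, 0.404], [0.018, -1.0, 0.025], [0.404, -0.016, -0.915]]
contact_force: [1.2, 1.4, -0.7]
opening: -0.0002
grip_force: 0.0
```

```bash
python3 - <<'E'
from h import *
p=tcp(-.002,-.133,.086)-.1*Rt[:,2]
delta(p,Rt)
q=lambda x,y,z:((proj("scene",W(x,y,z))[0]-[189.6,164.6])*5.453).round().tolist()
for z in(.06,.07,.08,.09): print(z,[q(x,y,z) for x,y in((-.017,-.12),(.017,-.12),(-.017,-.14),(.017,-.14))])
print("lug",[q(x,-.108,z) for x in(-.009,.009) for z in (.07,.103)])
E
```

```text
shift [-0.084 -0.036  0.157] turn [-0.05   0.672  0.019] t 8.2 pos [ 0.3386 -0.1386  0.2282] F [ 1.2  1.4 -0.7] op -0.0002 grip 0.0 q [-0.78  0.2   2.26  0.69  0.49  0.18]
0.06 [[494.0, 398.0], [555.0, 355.0], [534.0, 420.0], [595.0, 376.0]]
0.07 [[493.0, 377.0], [555.0, 334.0], [534.0, 399.0], [595.0, 355.0]]
0.08 [[493.0, 356.0], [554.0, 313.0], [533.0, 378.0], [594.0, 334.0]]
0.09 [[492.0, 334.0], [554.0, 291.0], [532.0, 356.0], [594.0, 312.0]]
lug [[484.0, 354.0], [481.0, 283.0], [517.0, 331.0], [515.0, 261.0]]
```

move_arm(steps=[-0.1, -0.02, 0, -0.05, 0.67, 0.02, 0, -0.1, -0.02, 0, -0.05, 0.67, 0.02, 0, -0.1, -0.02, 0, -0.05, 0.67, 0.02, 0, -0.1, -0.02, 0, -0.05, 0.67, 0.02, 0, -0.1, -0.02, 0, -0.05, 0.67, 0.02, 0, -0.1, -0.02, 0, -0.05, 0.67, 0.02, 0, -0.1, -0.02, 0, -0.05, 0.67, 0.02, 0, -0.1, -0.02, 0, -0.05, 0.67, 0.02, 0])

```text
time: 8.87
tool_pos: [0.3299, -0.1372, 0.2243]
ee_rot: [[0.721, 0.002, 0.693], [0.004, -1.0, -0.001], [0.693, 0.003, -0.721]]
contact_force: [1.0, 0.4, 0.6]
opening: 0.0001
grip_force: 0.0
```

```bash
python3 - <<'E'
from h import *
p=tcp(-.002,-.135,.090)-.1*Rt[:,2]
delta(p,Rt)
E
```

```text
shift [-0.016 -0.004  0.122] turn [0.007 0.004 0.001] t 8.8667 pos [ 0.3299 -0.1372  0.2243] F [1.  0.4 0.6] op 0.0001 grip 0.0 q [-1.05  0.36  2.53  1.82  0.67 -1.22]
```

move_arm(steps=[-0.016, 0, 0.2, 0, 0, 0, 0, -0.016, 0, 0.4, 0, 0, 0, 0, -0.016, 0, 0.6, 0, 0, 0, 0, -0.016, 0, 0.7, 0, 0, 0, 0, -0.016, 0, 0.7, 0, 0, 0, 0, -0.016, 0, 0.7, 0, 0, 0, 0])

```text
time: 9.37
tool_pos: [0.3771, -0.1361, 0.1723]
ee_rot: [[0.723, 0.002, 0.691], [0.0, -1.0, 0.003], [0.691, -0.002, -0.723]]
contact_force: [0.4, 0.2, -0.2]
opening: -0.0002
grip_force: 0.0
```

```bash
python3 - <<'E'
from h import *
delta(tcp(-.002,-.135,.090),Rt)
E
```

```text
shift [0.007 0.005 0.419] turn [-0.001  0.009 -0.005] t 9.3667 pos [ 0.3771 -0.1361  0.1723] F [ 0.4  0.2 -0.2] op -0.0002 grip 0.0 q [-0.86  0.6   2.51  2.24  0.74 -1.53]
```

move_arm(steps=[0.007, 0, 0.15, 0, 0, 0, 0, 0.007, 0, 0.3, 0, 0, 0, 0, 0.007, 0, 0.38, 0, 0, 0, 0, 0.007, 0, 0.42, 0, 0, 0, 0, 0.007, 0, 0.42, 0, 0, 0, 0, 0.007, 0, 0.42, 0, 0, 0, 0])

```text
time: 9.87
tool_pos: [0.4063, -0.1365, 0.1432]
ee_rot: [[0.722, -0.001, 0.692], [-0.004, -1.0, 0.002], [0.692, -0.004, -0.722]]
contact_force: [0.1, 0.1, 1.4]
opening: 0.0001
grip_force: 0.0
```

```bash
python3 - <<'E'
from h import *
delta(tcp(-.002,-.11,.090),Rt)
s=read_camera("scene");cv2.imwrite("pics/s7.png",cv2.resize(s[150:280,190:330],(646,600),interpolation=cv2.INTER_CUBIC))
E
```

```text
shift [-0.004 -0.25   0.007] turn [ 0.002  0.007 -0.012] t 9.8667 pos [ 0.4063 -0.1365  0.1432] F [0.1 0.1 1.4] op 0.0001 grip 0.0 q [-0.78  0.7   2.47  2.38  0.78 -1.59]
```

View pics/s7.png

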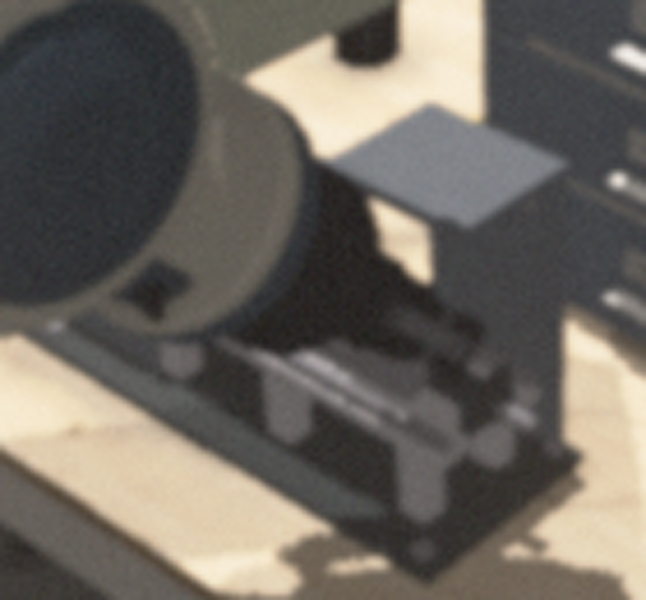

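The hand is under the guard, clear of the sheet, with the tips behind the lug. The push comes next.

move_arm(steps=[0, -0.05, 0, 0, 0, 0, 0, 0, -0.08, 0, 0, 0, 0, 0, 0, -0.11, 0, 0, 0, 0, 0, 0, -0.14, 0, 0, 0, 0, 0, 0, -0.17, 0, 0, 0, 0, 0, 0, -0.2, 0, 0, 0, 0, 0, 0, -0.2, 0, 0, 0, 0, 0])

```text
time: 10.5
tool_pos: [0.4067, -0.1163, 0.1429]
ee_rot: [[0.722, -0.002, 0.692], [-0.004, -1.0, 0.001], [0.692, -0.004, -0.722]]
contact_force: [-1.2, -3.6, 1.1]
opening: 0.0
grip_force: 2.0
```

move_arm(steps=[0, -0.08, 0, 0, 0, 0, 0, 0, -0.16, 0, 0, 0, 0, 0, 0, -0.24, 0, 0, 0, 0, 0, 0, -0.32, 0, 0, 0, 0, 0, 0, -0.4, 0, 0, 0, 0, 0, 0, -0.4, 0, 0, 0, 0, 0])

```text
time: 11.0
tool_pos: [0.4068, -0.0761, 0.1429]
ee_rot: [[0.722, -0.002, 0.692], [-0.004, -1.0, 0.001], [0.692, -0.004, -0.722]]
contact_force: [-1.6, -7.1, 0.5]
opening: -0.0
grip_force: 3.6
```

```bash
python3 - <<'E'
from h import *
delta(tcp(-.002,-.035,.090),Rt)
E
```

```text
shift [-0.009 -0.395 -0.   ] turn [ 0.003  0.008 -0.014] t 11.0 pos [ 0.4068 -0.0761  0.1429] F [-1.6 -7.1  0.5] op -0.0 grip 3.6230377312585915 q [-0.58  0.75  2.55  2.63  0.9  -1.67]
```

move_arm(steps=[0, -0.06, 0, 0, 0, 0, 0, 0, -0.12, 0, 0, 0, 0, 0, 0, -0.18, 0, 0, 0, 0, 0, 0, -0.22, 0, 0, 0, 0, 0, 0, -0.22, 0, 0, 0, 0, 0])

```text
time: 11.42
tool_pos: [0.4068, -0.0546, 0.143]
ee_rot: [[0.722, -0.003, 0.692], [-0.005, -1.0, 0.0], [0.692, -0.004, -0.722]]
contact_force: [-3.6, -8.4, 0.4]
opening: 0.0001
grip_force: 4.5
```

move_arm(steps=[0, -0.02, 0, 0, 0, 0, 0, 0, -0.04, 0, 0, 0, 0, 0, 0, -0.04, 0, 0, 0, 0, 0])

```text
time: 11.67
tool_pos: [0.4068, -0.0509, 0.143]
ee_rot: [[0.722, -0.004, 0.692], [-0.005, -1.0, 0.0], [0.692, -0.004, -0.722]]
contact_force: [-3.7, -9.5, 0.0]
opening: 0.0002
grip_force: 4.7
```

move_arm(steps=[0, -0.02, 0, 0, 0, 0, 0, 0, -0.03, 0, 0, 0, 0, 0, 0, -0.03, 0, 0, 0, 0, 0])

```text
time: 11.92
tool_pos: [0.407, -0.0493, 0.143]
ee_rot: [[0.722, -0.008, 0.692], [-0.008, -1.0, -0.004], [0.692, -0.003, -0.722]]
contact_force: [-9.3, -26.4, 2.0]
opening: -0.0001
grip_force: 13.2
```

```bash
python3 - <<'E'
from h import *
delta(tcp(-.002,-.035,.090),Rt)
E
```

```text
shift [-0.01  -0.128 -0.002] turn [ 0.012  0.007 -0.02 ] t 11.9167 pos [ 0.407  -0.0493  0.143 ] F [ -9.3 -26.4   2. ] op -0.0001 grip 13.20435918867588 q [-0.47  0.77  2.57  2.75  0.95 -1.68]
```

Force jumped to 26 N after 70 mm of travel, so the slide is at its end stop. I'll ease the load and withdraw along the tool axis so the slide is released there.

move_arm(steps=[0, 0, 0, 0, 0, 0, 0, 0, 0.012, 0, 0, 0, 0, 0, 0, 0.012, -0.4, 0, 0, 0, 0, 0, 0.012, -0.8, 0, 0, 0, 0, 0, 0.012, -1, 0, 0, 0, 0, 0, 0.012, -1, 0, 0, 0, 0])

```text
time: 12.42
tool_pos: [0.3361, -0.0492, 0.2182]
ee_rot: [[0.719, -0.003, 0.695], [-0.002, -1.0, -0.002], [0.695, 0.0, -0.719]]
contact_force: [0.6, 0.4, 0.2]
opening: 0.0002
grip_force: 0.0
```

```bash
python3 - <<'E'
from h import *
delta(tcp(-.002,-.035,.090),Rt)
for n in("scene","top"):
    cv2.imwrite(f"pics/{n}8.png",read_camera(n))
E
```

```text
shift [-0.022 -0.129  1.031] turn [ 0.01  -0.    -0.009] t 12.4167 pos [ 0.3361 -0.0492  0.2182] F [0.6 0.4 0.2] op 0.0002 grip 0.0 q [-0.69  0.45  2.67  2.45  0.75 -1.55]
```

move_arm(steps=[0.1, 0.4, 0, 0, 0, 0, 0, 0.2, 0.8, 0, 0, 0, 0, 0, 0.3, 1, 0, 0, 0, 0, 0, 0.3, 1, 0, 0, 0, 0, 0, 0.3, 1, 0, 0, 0, 0, 0])

```text
time: 12.93
tool_pos: [0.3608, -0.1525, 0.2355]
ee_rot: [[0.722, -0.002, 0.692], [-0.004, -1.0, 0.001], [0.692, -0.003, -0.722]]
contact_force: [-0.1, 0.3, -0.1]
opening: 0.0001
grip_force: 0.0
```

```bash
python3 - <<'E'
from h import *
s=read_camera("scene");t=read_camera("top");cv2.imwrite("pics/s9.png",s);cv2.imwrite("pics/t9.png",t)
print(bot.read_state()["joint_positions"])
s0=cv2.imread("pics/scene0.png");t0=cv2.imread("pics/top0.png")
def cop(s,name):
    h=cv2.cvtColor(s,cv2.COLOR_BGR2HSV);m=((h[:,:,0]<15)&(h[:,:,1]>70)&(h[:,:,2]>50)).astype(np.uint8)
    n,l,st,ce=cv2.connectedComponentsWithStats(m[180:340,190:450]);print(name,[(st[i,:2]+[190,180]).tolist()+st[i,2:].tolist() for i in range(1,n) if st[i,4]>20])
cop(s0,"before");cop(s,"now")
g=lambda i:cv2.cvtColor(i,cv2.COLOR_BGR2GRAY)
def strip(im,n,z,x=0,step=.006):
    Y=np.arange(-.13,.04,step);P=proj(n,np.array([W(x,y,z) for y in Y]));return [int(g(im)[int(round(v)),int(round(u))]) for u,v in P]
for n,a,b in(("scene",s0,s),("top",t0,t)):
    for z in(.095,.072,.056): print(n,z,"\n",strip(a,n,z),"\n",strip(b,n,z))
# flap & green/pink
for n,im0,im in(("scene",s0,s),("top",t0,t)):
  for nm,lo,hi in(("green",(60,80,30),(90,255,255)),("pink",(140,50,100),(172,255,255))):
    r=[]
    for i in(im0,im):
        m=cv2.inRange(cv2.cvtColor(i,cv2.COLOR_BGR2HSV),lo,hi);q=cv2.moments(m);r.append((round(q["m10"]/max(q["m00"],1),1),round(q["m01"]/max(q["m00"],1),1),int(q["m00"]/255)))
    print(n,nm,r)
E
```

```text
[-0.96045692  0.31247551  2.42610844  1.71202244  0.61196596 -0.9685429 ]
before [[419, 240, 31, 21, 294], [403, 257, 13, 7, 28], [399, 263, 18, 12, 133], [234, 305, 38, 35, 925], [343, 304, 13, 9, 53], [337, 315, 23, 11, 156]]
now [[419, 240, 31, 21, 298], [405, 256, 10, 8, 42], [398, 263, 21, 12, 141], [234, 305, 38, 35, 928]]
scene 0.095 
 [77, 77, 77, 80, 44, 44, 39, 77, 174, 194, 180, 186, 190, 190, 192, 192, 197, 192, 189, 190, 188, 174, 109, 77, 76, 80, 80, 79, 78] 
 [71, 72, 74, 80, 42, 38, 40, 72, 171, 194, 180, 184, 186, 187, 187, 189, 194, 192, 190, 188, 188, 174, 101, 77, 66, 48, 43, 42, 44]
scene 0.072 
 [55, 53, 60, 80, 71, 49, 44, 51, 87, 140, 167, 180, 182, 168, 134, 178, 190, 229, 239, 239, 239, 240, 240, 237, 192, 107, 85, 81, 79] 
 [53, 50, 59, 80, 69, 40, 41, 45, 83, 142, 163, 177, 179, 167, 129, 171, 185, 228, 238, 239, 238, 238, 237, 236, 192, 105, 78, 77, 71]
scene 0.056 
 [60, 77, 83, 68, 81, 95, 102, 103, 102, 100, 104, 157, 173, 174, 171, 169, 140, 147, 180, 186, 230, 236, 237, 236, 236, 238, 225, 148, 108] 
 [62, 75, 80, 66, 77, 91, 101, 100, 99, 99, 105, 1
[... 500 characters left out ...]
93, 192, 193, 193, 194, 193, 192, 107, 84, 64] 
 [135, 136, 132, 133, 135, 135, 135, 135, 134, 134, 134, 134, 178, 177, 184, 177, 137, 201, 201, 201, 201, 200, 201, 200, 201, 201, 111, 89, 69]
top 0.056 
 [129, 130, 128, 128, 128, 130, 131, 129, 129, 129, 128, 128, 173, 169, 126, 171, 166, 193, 192, 192, 192, 190, 192, 191, 192, 193, 192, 113, 63] 
 [135, 136, 132, 133, 135, 135, 135, 135, 134, 134, 134, 133, 181, 177, 131, 179, 172, 202, 201, 201, 201, 201, 201, 201, 201, 201, 202, 117, 66]
scene green [(409.0, 321.0, 1), (0.0, 0.0, 0)]
scene pink [(236.8, 190.1, 218), (356.8, 268.4, 136)]
top green [(423.4, 223.2, 96), (423.6, 223.9, 19)]
top pink [(382.4, 199.8, 105), (382.4, 199.9, 106)]
```

```bash
python3 - <<'E'
from h import *
t0=cv2.imread("pics/top0.png");t=cv2.imread("pics/t9.png");s0=cv2.imread("pics/scene0.png");s=cv2.imread("pics/s9.png")
d=t.mean(2)/1.045-t0.mean(2)
print("roof\n",d[203:235:2,194:230:2].astype(int))
m=np.abs(t0[205:240,405:435].astype(int)-t[205:240,405:435]).mean();print("tin diff",m)
E
```

```text
roof
 [[ 0  0  0  0  0  1  0  0  0  1 -1  1 -1  0  0  1 -1  1]
 [-1  0  0  1  0  1  1  0  0  0 -1  0  0  0  0 -1 -1  0]
 [ 0  0 -1  0  0  0  0  1  0  1  0  1  1  0  0  0  0  0]
 [ 0  0  0  0  0 -1  0  1  1  0  0  0  1 -1  0  0  0  0]
 [ 0  0  0  0  0  0  0  0  0  0  0  0  0  0  0  0  0  0]
 [ 0  0  0  0  0  0  0  1  0  0  0 -1  0  0  0  3  6  1]
 [ 0  0  0  0  0  0  0 -1  0  0  0  0  0  0  6 12 12  3]
 [ 0  1  0  0  1  1 -1  0  0  0 -1  0  1  1 12 13 13  4]
 [ 0  0  0  0  0  0  0  0  0  0  0  1  2  1 12 12 13  4]
 [ 0  0 -1  0  0  0  0 -1  0  0  0  0  1  0 13 13 14  0]
 [ 0 -1  0  0  0  1  1  0 -1  0  0  1  0  0 15 12 14  0]
 [ 0  0 -1  0  0  0 -1  0 -1  1  1  0  0  0 13 11 14  1]
 [ 0 -1  0 -1  0  0  0  0  0  0  1  0  0 -1  9 13 13  1]
 [ 0 -1  0  0 -1  0  0  0  0  0 -2  0  0 -1  0 12 12  0]
 [ 0  0  0  0  0  0  0  0  1  0  1  0  0  0 -1 -1 -1  1]
 [ 0  0  0  0  1  0  0  0  0  0  1  0  0  0  0  0  1 -1]]
tin diff 15.063492063492063
```

```bash
python3 - <<'E'
from h import *
t0=cv2.imread("pics/top0.png");t=cv2.imread("pics/t9.png")
d=t.mean(2)/1.045-t0.mean(2)
print(d[210:233,217:232].astype(int))
print((t0[221,217:232]).tolist(),(t[221,217:232]/1.045).astype(int).tolist())
for z in(.011,.035,.055,.079,.109): print(z,[((ray("top",[p],z)[0,:2]-F0)*1e3).round(1).tolist() for p in((221.5,221),(227.5,221),(225,212.5),(225,229.5),(230,221))])
s=read_camera("scene")
E
```

```text
[[ 1  0  0  1  1  0  0  0  0  1  1  0  0  1 -1]
 [ 0  0  0  0 -1  0  0  0  0  0 -1  0  0 -2  2]
 [ 0 -1  1  0  2  0  0 -1  0  0  0  0 -1  0  0]
 [ 0  0  0  0  0  0  1  3  6  6  4  1  0  0  0]
 [ 0  0  0  0  1  2  6 11 10  9 11  4  0  0  0]
 [ 0  0  0  0  2  6 11 12 13 12 13  3  0  0  1]
 [ 0 -1  0  0  1  7 13 12 13 11 12  3  0 -1  0]
 [ 0  1  0  1  2 12 13 13 13 13 13  4  0  0  0]
 [ 1  0  0  0  0 13 13 12 13 13 15  4  0  0  0]
 [ 0  2  0  1  2 12 13 12 13 13 14  4  1  0  0]
 [ 0  0  0  1  1 13 12 13 12 13 14  1  0  0  1]
 [ 1  1  0  0  1 13 15 13 12 14 15  0  0 -1  0]
 [ 1  0  0  0  1 14 14 14 16 14 17  1 -1 -1  0]
 [-1  0 -2  0  1 15 14 12 13 14 16  0 -2  0  0]
 [ 0  0  0  0  1 13 14 12 15 14 15  0  0  0 -2]
 [ 0  0 -1  0  0 13 12 11 13 14 15  1 -2 -1  0]
 [-1  1 -1  0 -1 13 11 11 12 14 14  0  0  0  0]
 [ 0  0  0 -1  0  9 13 13 12 13 14  1  0  0  0]
 [ 0  0  2  0  0  7 13 12 10 12 12  0  0  0 -1]
 [ 1  0  0 -1 -1  0 12 12 12 12 12  0  0 -1  1]
 [-1  0  0  1  0  0  4  6  4  5  3  0  0  0  0]
 [ 0  0  0  0  0 -1  1 -1  0 -1  0  1 -1 -2  1]
 [ 0  0  0  0  0  0  0  0  0  0  0 -1  0  0 
[... 182 characters left out ...]
141, 140], [161, 156, 155], [70, 71, 71], [62, 64, 64], [62, 64, 67]] [[146, 140, 141], [147, 141, 141], [145, 140, 140], [146, 139, 139], [147, 141, 142], [155, 154, 159], [156, 154, 160], [155, 154, 159], [155, 153, 159], [157, 155, 161], [156, 155, 161], [162, 155, 155], [69, 70, 71], [60, 62, 63], [62, 63, 66]]
0.011 [[3.6, 72.9], [3.6, 58.8], [23.9, 65.3], [-16.6, 64.0], [3.6, 52.8]]
0.035 [[1.0, 67.9], [1.0, 54.0], [20.9, 60.5], [-18.7, 59.1], [1.0, 48.2]]
0.055 [[-1.1, 63.7], [-1.1, 50.1], [18.4, 56.4], [-20.5, 55.1], [-1.1, 44.4]]
0.079 [[-3.7, 58.6], [-3.7, 45.4], [15.3, 51.5], [-22.6, 50.3], [-3.6, 39.8]]
0.109 [[-6.9, 52.3], [-6.9, 39.4], [11.6, 45.4], [-25.2, 44.2], [-6.8, 34.1]]
```

```bash
python3 - <<'E'
from h import *
t=read_camera("top");t9=cv2.imread("pics/t9.png");d=np.abs(t.astype(int)-t9)[200:245,190:330].mean(2);print("feeder change",d.max(),d.mean())
s=read_camera("scene");s0=cv2.imread("pics/scene0.png");e=np.abs(s.astype(int)-s0).mean(2)
for n,z,y in (("flap",z,.036) for z in(.062,.07,.08,.09)): 
    P=proj("scene",np.array([W(x,.036,z) for x in np.arange(-.02,.021,.01)])).round().astype(int);print(z,[(int(s0[v,u].mean()),int(s[v,u].mean())) for u,v in P])
h=cv2.inRange(cv2.cvtColor(t,cv2.COLOR_BGR2HSV),(40,60,20),(95,255,255));h0=cv2.inRange(cv2.cvtColor(cv2.imread("pics/top1.png"),cv2.COLOR_BGR2HSV),(40,60,20),(95,255,255))
for m in(h0,h):
    x,y,w,hh=cv2.boundingRect(m[200:245,400:440]);print("tin",x+400,y+200,w,hh)
E
```

```text
feeder change 148.33333333333334 1.9806878306878308
0.062 [(93, 91), (93, 90), (93, 92), (93, 90), (94, 90)]
0.07 [(82, 79), (82, 75), (79, 73), (78, 79), (79, 74)]
0.08 [(78, 77), (78, 75), (79, 73), (80, 66), (79, 59)]
0.09 [(78, 72), (78, 46), (77, 39), (80, 36), (80, 38)]
tin 409 210 23 23
tin 409 210 23 23
```

```bash
python3 - <<'E'
from h import *
t=read_camera("top");t9=cv2.imread("pics/t9.png");d=(np.abs(t.astype(int)-t9).mean(2)>15).astype(np.uint8)
n,l,st,ce=cv2.connectedComponentsWithStats(d);print([st[i].tolist() for i in range(1,n) if st[i,4]>5])
t0=cv2.imread("pics/top0.png").mean(2);q=t.mean(2);q*=t0[215,205]/q[215,205]
print((q-t0)[210:233:2,215:250].astype(int))
print(bot.read_state()["tool_pos"],bot.read_state()["qd"])
E
```

```text
[[311, 234, 45, 43, 321], [307, 238, 3, 6, 12], [307, 246, 3, 4, 11], [0, 249, 134, 46, 489], [280, 249, 20, 29, 95], [301, 248, 5, 4, 14], [137, 250, 69, 99, 222], [313, 255, 5, 7, 26], [289, 263, 10, 7, 25], [340, 263, 6, 8, 18], [335, 264, 12, 14, 41], [19, 271, 12, 5, 24], [291, 270, 4, 5, 7], [283, 275, 13, 80, 205], [308, 277, 74, 123, 766], [0, 278, 13, 7, 31], [289, 306, 4, 5, 8], [313, 309, 5, 10, 15], [323, 328, 3, 5, 7], [329, 338, 5, 6, 14], [320, 340, 7, 6, 21], [337, 345, 22, 55, 440], [294, 346, 6, 3, 11], [207, 350, 3, 5, 6], [273, 357, 13, 14, 65], [263, 358, 4, 4, 6], [330, 358, 3, 7, 13], [267, 369, 4, 4, 8], [335, 368, 2, 5, 7], [330, 394, 6, 6, 13], [340, 398, 6, 2, 7]]
[[ 2  1  1  2  0  2  3  1  0  2  1  2  1  1  2  1  0  0  0  0  0  2  0  1
   2  2  1  1  2  1  3  2  1  1  3]
 [ 2  1  1  1  3  1  3  1  1  0  1  0  1  0  0  0  0  0  0  1  0  1  1  1
   3  1  2  1  4  3  2  1  1  3  1]
 [ 1  2  0  0  1  0  3  3  8 12 12 11 12  4  1  1  0  1  0  2  0  1  2  2
   2  1  1  0  1  1  3  1  2  1  1]
 [ 2  0  1  1  0  0  1  9 13 14 15 13 14  4  0  0  0  1  1  1  2  0  0
[... 332 characters left out ...]
2
   2  4  1  2  1  2  2  2  1  1  2]
 [ 0  3  0  1  3  3  3 15 15 15 16 16 17  1  1  0  0  1  2  0  0  0  1  2
   0  2  1  1  0  2  2  3  2  0  2]
 [ 0  0  1  1  1  0  0 14 13 13 15 16 17  0  2  1  1  1  0  0  0  1  0  1
   1  1  2  0  2  3  1  0  0  2  3]
 [ 2  1  1  1  2  0  0  9 15 13 12 14 15  2  0  0  0  0 -2  1  2  0  1  3
   1  2  1  2  1  1  0  2  1  1  2]
 [ 2  0  0  0  2  0  1  1  6  6  7  7  4  1  0  0 -1  2  0  0  0  1  1  1
   1  1  1  1  1  3  0  0  1  1  3]
 [ 1  1  1  1  2  1  1  0  1  0  0  3  1  1  0  0  1  0  0  0  0  0  0  0
   2  0  0  0  0  0  0  1  0  0  2]]
[ 0.35906507 -0.14763119  0.23484025] [-0.00325907 -0.01165011 -0.00289208 -0.0118134  -0.00399972  0.00913323]
```

The only changes are the arm settling. The coil is inside the box, the nest is empty, the flap is shut and the slide is home. Handing in.

```bash
python3 -c "
from bench import bot
print(bot.close_job())"
```

```text
the job is handed in; nothing more can be done
None
```

The job is handed in: I laid the coil in the trough, pushed it through the flap into the box, and released the slide at its end stop; images show the slide home, the flap shut, and the tin and pulley where they stood (the coil seems to stand on its edge in the box).

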